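# Shut and bolt the slide case

### The arm

A 7-joint arm with a two-finger parallel gripper is mounted at the origin on the work surface. World frame = base frame: x ahead of the robot, y to its left, z up, the work surface at z = 0. Lengths are in m, angles in degrees, forces in N, time in s.
With the tool pointing down it reaches from about 0.4 to 0.85 m from the base axis. Payload 10.4 kg.
Tool frame: the origin (TCP) lies at the centre of the arm's flange, where the gripper is bolted on; the fingertips stand r.finger_overhang ahead of it and the grasp point (between the pads) lies 164 mm ahead of it (r.finger_overhang is the distance from the TCP to the fingertips, in m); z points along the fingers, y is the line along which they close (so a half turn about z gives the same grasp; the last joint's range is limited). The gripper opens to 87 mm and grips with 3 to 60 N. Pads are 19 mm wide; open, the fingers measure 117 mm over their backs; the gripper's body (75 mm by 190 mm) begins 51 mm behind the grasp point.
Start: joints at [-1.295, 19.034, -3.707, 83.658, 1.238, 77.344, -5.071], TCP at [0.625, 0, 0.405] pointing down, gripper open.
Joint ranges: [-148.97, 148.97], [-28.65, 121.19], [-84.17, 76.75], [9.2, 138.47], [-72.65, 252.65], [3.7, 117.97], [-149.18, 149.18]. Speed limits (degrees/s): [127.2, 127.2, 159.86, 159.86, 180, 180, 180].

### API

Orientations are given as [roll, pitch, yaw] about the fixed x, y, z axes, in that order (R = Rz(yaw) Ry(pitch) Rx(roll)).
In Python, from station import r, eyes gives the robot as it stands. The module is installed in compiled form; this text tells all that it offers.
- The arm moves only by the tool carry_out, never from a script. Its argument "rows" is a list of rows, each an object of numbers: "dx", "dy", "dz": the shift along the world's x, y, z in m; "roll": the turn about the world's z in rad; "hand": the opening, from 0 (shut) to 1 (fully open). A call has exactly 10 rows; each row shifts and turns the commanded pose from where the row before left it; what a row does not reach is not made up. A row lasts 1/12 s, in which the tool goes at most 41.7 mm and 7.16 degrees, less where a joint would pass 70% of its speed; a pose out of reach is approached as far as the arm can. A call is refused whole if a number of a shift passes 0.0417 or a number of a turn 0.125, either way. A call with a gripper value outside its range is refused whole. The fingers move at their own pace and stop on an object; "grip_force" is the grip in N (left out, the last holds). Time passes only in rows, so rows that do not move let the fingers close, or fill a call up. It gives the time, the measured TCP pose, the force, the opening and the grip force at its end, in the units of the state.
- r.state(): the state, without advancing time (a new reading comes with each control period).
- eyes.camera(name): name is "scene" or "side" or "wrist"; returns the picture (420x560x3 uint8, red, green, blue); there is no depth.
- eyes.camera_params(name): a dict with "mtx" (3x3 intrinsics, pixels), "k1" (the pictures are not rectified: a ray, as slopes to the right and down, at radius r is drawn at 1 + k1 r^2 times it, then the intrinsics apply), "R" (3x3) and "t" (3): a world point X has camera coordinates R X + t. Camera axes: x right, y down, z forward; pixel columns grow to the right and rows downward; lengths in m; the calibration is good to about 2 mm. A picture is of the moment at which its call begins: read the wrist's pose just before it. camera_params takes no time and is no camera call; for the wrist camera it gives the pose at the moment of the call.
- r.sign_off(): hands the job in; it is judged then, once.
The state is a dict: "t": time; "joint_pos": joint angles; "qd": joint speeds; "joint_efforts": joint torques, N m; "position": TCP position; "ee_rot": TCP orientation; "ft_force": force on the tool from outside, world axes, zero at the start; "moment": the same for the moment, N m; "gripper_width": opening from 0.0 (shut) to 1.0 (fully open); "grasp_force": force on a finger pad.
Only numpy, scipy, OpenCV 4.12 (cv2) and the standard library are available. Lean on these libraries where they do the work, as an engineer would, in place of code of your own. Each camera call takes 0.05 s, during which the arm holds its last target. There are 200 camera calls.

### The job

The microscope-slide case has been left open. Swing its lid down onto the rubber seal, then push the lid's barrel bolt across into the keeper until you feel its tip press firmly on the rubber buffer hidden inside, and leave it bolted like that. Work gently, without forcing anything, and leave the other things on the table and on the case where they are.

Things in the scene. Friction and masses are not known exactly. Their poses are not given: they have to be found in the camera images.
- case: Plywood case for microscope slides, fixed to the table, 180 mm deep (its x), 305 mm wide (its y, -130 to +175). Origin: on the table under the middle of the lidded part; x points from its front (robot side) to the hinge, y along the front towards the keeper, z up. The shut lid's top and the fixed deck (y 103 to 175) are 102 mm above the table.
- lid (a joint): Lid angle, rad: 0 shut, grows as the front rises. Hinge line parallel to the case's y at x +90, z 92 mm; panel 180 x 228 x 10 mm, y -129 to +99. The stiff hinge holds it where it is left (1 to 5 N at the front moves it). The seal under the front pushes back over the last 8 mm, up to 9 N; let go, the shut lid rises to about 0.03 rad: the bolt draws it down the rest.
- lid_press (a point): A good bare place to press the lid: on its upper face, 15 mm behind the front edge, half-way along it, 165 mm from the hinge line. Moves with the lid; its z is the lid's upward normal.
- bolt (a joint): How far the bolt is slid, m: 0 drawn back, grows towards the keeper (case +y). Tip at the keeper's mouth at 0.016, right through its strap at 0.042; the hidden buffer is met somewhere from 0.046 to 0.060. Sliding takes 3 N, up to 18 N while the tip rides under the keeper's lip and draws the lid down, then about 10 N; the buffer adds 8 N per mm.
- bolt_knob (a point): The bolt's upright steel knob, 14 mm stem, 18 mm round head; point on its centre line 25 mm above the bolt's axis (41 mm above the lid), 21 mm below its top. The bolt is a 12 mm rod along the case's y on the lid, axis 16 mm above the lid's face, 130 mm from the hinge; behind the knob (-y) the rod is bare for 60 mm or more, then a bracket 20 mm high.
- bolt_tip (a point): Round tip of the bolt, on its axis, 112 mm ahead (+y) of the knob.
- keeper: Steel keeper box on the deck, 36 x 62 x 27 mm, open towards the bolt, lip flared upward. Origin: on its axis at the mouth; y runs inward along the case's y. Inside is only the rubber buffer. Firmly home: at least 4 N on the buffer for a moment (the push has risen 7 to 10 N since passing the strap; never push over 30 N). Let go, the bolt stays resting on it.
- vial: Small glass vial with white cap, 26 mm wide, 45 mm high, standing on the case's deck behind the keeper; bystander. Origin under its centre, as for all below.
- jar_a: Glass jar with black cap, 64 mm wide, 80 mm high; bystander near the case.
- jar_b: Amber jar with steel cap, 52 mm wide, 70 mm high; bystander near the case.
- dish: Clear petri dish, 90 mm wide, 14 mm high; bystander.
- lens: Black hand lens lying flat, 68 mm disc with a handle to its -x, 12 mm thick; bystander.
- mug: White mug, 80 mm wide, 90 mm high; bystander.

How it is judged:
By the outcome, as a careful person would: the job done as asked, in the order asked, and still so for the second after the job is handed in, with the robot touching nothing.
It also fails if it takes over 70 s, if anything falls off the work surface, if the arm or the gripper's body presses on something with over 40 N, if the wrist force passes 120 N, or if a joint passes its speed limit or range.

## Working session

There is one attempt and no reset: what is moved stays moved. The work goes in short steps, Python scripts to look and compute and a tool call to move; the robot and the scene stay as the last step left them, time stands still between calls to the robot, and variables do not carry over. Pictures are saved under pics/ and viewed, at most 10 in all, crops included, and the job is handed in when it is done.

Besides the shell and the picture viewer there is one more tool, called by a JSON object that holds its "fn" and its "kwargs". carry_out: Moves the arm, as the interface text tells. Its arguments: {"type":"object","properties":{"rows":{"type":"array"},"grip_force":{"type":"number"}},"required":["rows"]}

```bash
mkdir -p pics
cat > h.py <<'E'
import numpy as np, cv2
from station import r, eyes
def shot(n,f):
    p=eyes.camera_params(n); im=eyes.camera(n); cv2.imwrite(f'pics/{f}.png',im[:,:,::-1]); return im,p
def ray(p,u,v):
    K=np.array(p['mtx']); d=np.array([(u-K[0,2])/K[0,0],(v-K[1,2])/K[1,1]]); s=d.copy()
    for _ in range(20): s=d/(1+p['k1']*(s@s))
    R=np.array(p['R']); return -R.T@np.array(p['t']), R.T@np.array([s[0],s[1],1])
def onz(p,u,v,z):
    o,d=ray(p,u,v); return o+d*(z-o[2])/d[2]
def two(p1,a,p2,b):
    o1,d1=ray(p1,*a);o2,d2=ray(p2,*b)
    A=np.c_[d1,-d2]; s=np.linalg.lstsq(A,o2-o1,rcond=None)[0]
    x,y=o1+s[0]*d1,o2+s[1]*d2; return (x+y)/2,np.linalg.norm(x-y)
def proj(p,X):
    c=np.array(p['R'])@np.array(X)+np.array(p['t']); s=c[:2]/c[2]; s=s*(1+p['k1']*(s@s)); K=np.array(p['mtx']); return [K[0,0]*s[0]+K[0,2],K[1,1]*s[1]+K[1,2]]
E
python3 - <<'E'
from h import *
a,_=shot('scene','s1');b,_=shot('side','d1')
cv2.imwrite('pics/w1.png',eyes.camera('wrist')[:,:,::-1])
print(r.finger_overhang,r.state())
for n in('scene','side','wrist'):
    p=eyes.camera_params(n);print(n,-np.array(p['R']).T@np.array(p['t']),np.array(p['R']).round(3).tolist())
E
```

```text
0.1822 {'t': 0.15, 'joint_pos': array([-1.29665885, 19.06400237, -3.70824343, 83.69483205,  1.23760746,
       77.34216447, -5.06972592]), 'qd': array([ 0.08822085, -0.05930972,  0.00916751, -0.23829334, -0.00617388,
        0.04576383, -0.11967097]), 'joint_efforts': array([ 1.82067095e-03, -6.23630190e+01,  2.54254905e-02, -3.90143681e+01,
       -6.11935230e-02,  3.71907104e-02, -1.53469024e-06]), 'position': array([6.24906882e-01, 3.91433676e-05, 4.04133879e-01]), 'ee_rot': array([-1.79938883e+02,  2.19726794e-03,  9.00048422e+01]), 'ft_force': array([ 0.34295165, -1.14738329,  0.05413177]), 'moment': array([ 0.01401104, -0.01233638,  0.00756814]), 'grasp_force': 0.0, 'gripper_width': 1.001532755592092}
scene [1.12957547 0.32373307 1.00726499] [[-0.468, 0.884, 0.002], [0.733, 0.389, -0.558], [-0.494, -0.259, -0.83]]
side [0.17566763 0.71930517 0.6577784 ] [[-0.866, -0.5, -0.02], [-0.26, 0.483, -0.836], [0.428, -0.719, -0.548]]
wrist [0.62521672 0.07579347 0.38370972] [[1.0, -0.0, 0.0], [-0.0, -0.96, 0.281], [0.0, -0.281, -0.96]]
```

View pics/s1.png

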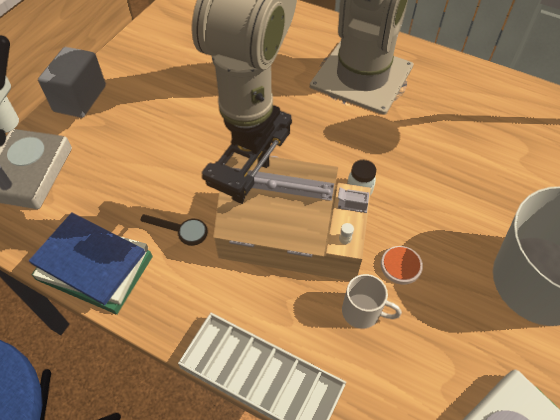

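View pics/d1.png

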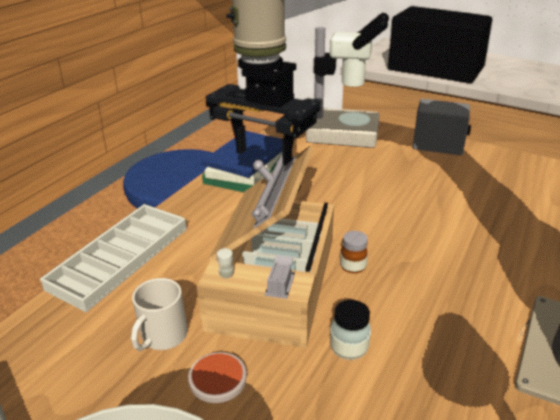

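The lid stands open (perhaps 35°). The keeper is on the deck near scene (352,200) and side (281,277). The vial is at scene (347,232), the jars are in front of the case, and the dish and mug are on its +y side. I'll zoom in next.

Run:
```python
import cv2
a=cv2.imread('pics/s1.png')[145:285,200:390];cv2.imwrite('pics/s1c.png',cv2.resize(a,None,fx=4,fy=4,interpolation=cv2.INTER_CUBIC))
a=cv2.imread('pics/d1.png')[140:350,195:385];cv2.imwrite('pics/d1c.png',cv2.resize(a,None,fx=2.85,fy=2.85,interpolation=cv2.INTER_CUBIC))
```

```text
(no output)
```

View pics/s1c.png

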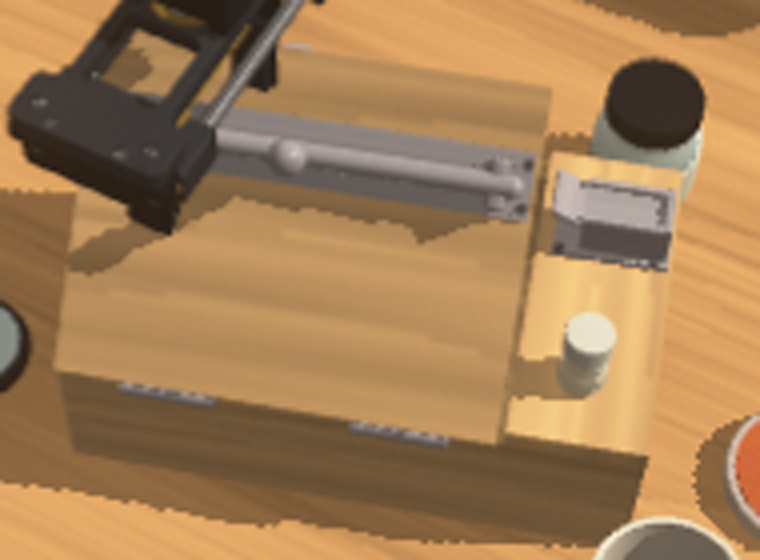

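View pics/d1c.png

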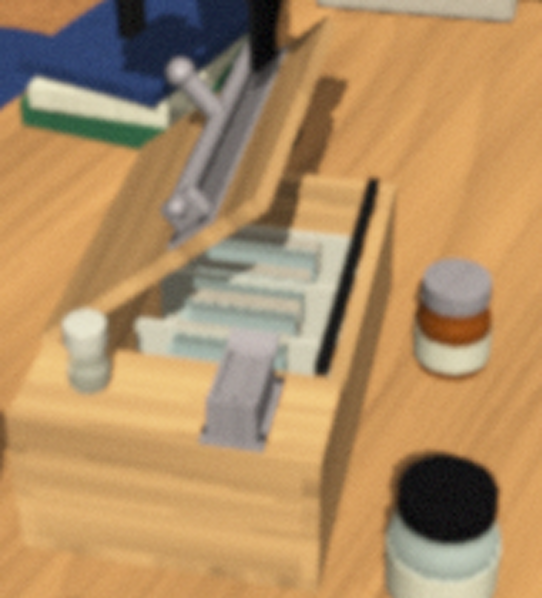

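The zooms show these points in full-picture pixels:

| Point | Scene | Side |
|---|---|---|
| Deck corner, hinge side, +y | (362,259) | (202,284) |
| Deck corner, front side, +y | (372,187) | (307,297) |
| Deck corner, hinge side, by lid | (326,253) | – |
| Deck corner, front side, by lid | (339,183) | – |
| Knob top | (272.5,184) | (258,165) |
| Lid front +y corner | (337.5,167) | – |

```bash
cat > fit.py <<'E'
from h import *
from scipy.optimize import least_squares
ps=eyes.camera_params('scene');pd=eyes.camera_params('side')
obs=[(ps,(362,259),(.09,.175,.102)),(ps,(371.8,187),(-.09,.175,.102)),(ps,(326.3,253),(.09,.103,.102)),(ps,(339.3,183),(-.09,.103,.102)),(pd,(202,284),(.09,.175,.102)),(pd,(307.3,297),(-.09,.175,.102))]
def W(q,c): C,S=np.cos(q[2]),np.sin(q[2]); return np.array([q[0]+C*c[0]-S*c[1],q[1]+S*c[0]+C*c[1],c[2]])
def res(q): return np.concatenate([np.array(proj(p,W(q,c)))-uv for p,uv,c in obs])
def lidpt(th,d,y,h): # d from hinge, h above top face
    # panel: hinge z .092 = underside; top face 10mm above
    n=h+.010
    return np.array([.09-d*np.cos(th)+n*np.sin(th)*1,y,.092+d*np.sin(th)+n*np.cos(th)])
E
python3 - <<'E'
from fit import *
s=least_squares(res,[.62,0,0]);q=s.x;print(q[:2],np.degrees(q[2]),s.fun.round(1))
k,e=two(ps,(272.5,184),pd,(258.2,164.6));print('knobtop',k,e)
def r2(v): # theta, yknob : knob head centre ~ 55mm above lid face; lid corner
    th,y=v
    K=W(q,lidpt(th,.13,y,.055)); return np.concatenate([np.array(proj(ps,K))-(272.5,184),np.array(proj(pd,K))-(258.2,164.6),np.array(proj(ps,W(q,lidpt(th,.18,.099,0))))-(337.5,167)])
s2=least_squares(r2,[.6,0]);print(s2.x,s2.fun.round(1))
for n,c in dict(hingecorner=lidpt(s2.x[0],0,.099,0),press=lidpt(s2.x[0],.165,-.015,0),frontedge=lidpt(s2.x[0],.18,-.015,0),knob=lidpt(s2.x[0],.13,s2.x[1],.041),knobshut=lidpt(0,.13,s2.x[1],.041),knobtop=lidpt(s2.x[0],.13,s2.x[1],.062)).items(): print(n,W(q,c).round(4))
print('keeper vial',onz(ps,347,240,.102),onz(ps,352,200,.115))
E
```

```text
[0.57430503 0.04382181] 16.877882570843674 [-1.3 -1.2 -2.6 -0.3 -1.3 -1.2 -2.8 -1.4 -4.2  2.2  0.9  5.4]
knobtop [0.61227508 0.03987553 0.22771328] 0.0023841137285108187
[ 0.72183253 -0.01534339] [-0.5 -0.2 -0.5  0.8 -0.7 -1.3]
hingecorner [0.638  0.1666 0.0995]
press [0.5526 0.0216 0.2085]
frontedge [0.5418 0.0183 0.2184]
knob [0.6038 0.0367 0.2162]
knobshut [0.5405 0.0175 0.143 ]
knobtop [0.617  0.0408 0.2319]
keeper vial [0.58447044 0.19650274 0.102     ] [0.49708074 0.1681691  0.115     ]
```

View pics/w1.png

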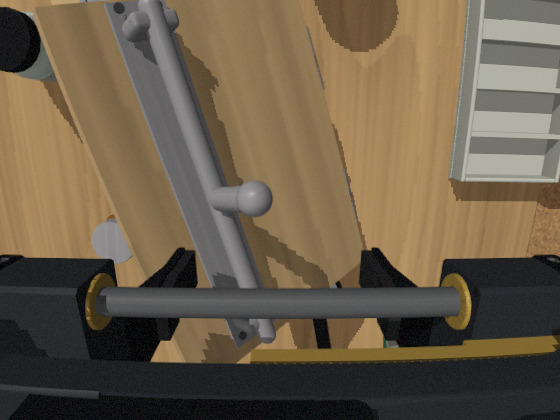

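The wrist view shows the knob head at (255,198), the lid front +y corner near (45,12), the lid's back edge from (308,30) to (360,230), and the bolt rod from (165,60) to (225,240). I'll fit everything together.

```bash
cat > fit2.py <<'E'
from fit import *
pw=eyes.camera_params('wrist')
def lined(p,A,B,uv):
    a,b=np.array(proj(p,A)),np.array(proj(p,B)); d=(b-a)/np.linalg.norm(b-a); w=np.array(uv)-a; return d[0]*w[1]-d[1]*w[0]
def full(v):
    q=v[:3];th,y=v[3:5]; L=lambda *c:W(q,lidpt(th,*c)); o=list(res(q))
    K=L(.13,y,.055)
    for p,uv in((ps,(272.5,184)),(pd,(258.2,164.6)),(pw,(255,198))): o+=list((np.array(proj(p,K))-uv)*(.5 if p is pw else 1))
    o+=list(np.array(proj(ps,L(.18,.099,0)))-(337.5,167))
    for uv in((52,30),(125,235)): o.append(.5*lined(pw,L(.18,.099,0),L(.18,0,0),uv))
    for uv in((318,70),(357,220)): o.append(.5*lined(pw,L(0,.099,0),L(0,0,0),uv))
    for uv in((165,60),(215,200)): o.append(.5*lined(pw,L(.13,y+.1,.016),L(.13,y,.016),uv))
    return np.array(o)
E
python3 - <<'E'
from fit2 import *
s=least_squares(full,[.57,.04,.29,.7,-.015],loss='soft_l1');v=s.x;print(v.round(4),np.degrees(v[2:4]),full(v).round(1))
q=v[:3];th,y=v[3:]
for n,c in dict(hingecorner=lidpt(th,0,.099,0),press=lidpt(th,.165,-.015,0),frontedge=lidpt(th,.18,-.015,0),knob=lidpt(th,.13,y,.041),knobshut=lidpt(0,.13,y,.041),pressshut=lidpt(0,.165,-.015,0),keepmouth=lidpt(0,.13,y+.112+.016,.016)).items(): print(n,W(q,c).round(4))
print(proj(pw,W(q,lidpt(th,.18,.099,0))))
E
```

```text
[ 0.5756  0.0464  0.2951  0.7118 -0.0196] [16.90911037 40.78190363] [-0.3 -0.2 -1.7  0.5 -0.4 -0.2 -1.9 -0.6 -5.8  2.9 -0.5  6.1 -1.7  0.
 -0.5  0.5 -0.4 -0.1  0.3 -0.5 -4.8 -0.4 -0.5  0.1  0.8  0.6]
hingecorner [0.6391 0.1692 0.0996]
press [0.5528 0.0238 0.2073]
frontedge [0.5419 0.0205 0.2171]
knob [0.6051 0.0348 0.2155]
knobshut [0.543 0.016 0.143]
pressshut [0.5082 0.0102 0.102 ]
keepmouth [0.5058 0.1384 0.118 ]
[np.float64(31.890216266068393), np.float64(5.6883776891574485)]
```

The fit is good: case yaw 16.9°, lid 0.712 rad, all consistent apart from the two side-view corner picks. I'll shut the fingers, turn them to lie along the case's y, and press the lid down along its arc.

Run:
```python
from fit import *
np.set_printoptions(suppress=True)
q=np.array([.5756,.0464,.2951])
def tip(th,d=.170,y=.012):
    p=lidpt(th,d,y,0); p[0]+=.0095; return W(q,p)+[0,0,.1822]
P=[tip(t) for t in(.7118,.65,.6,.55,.5,.45,.4,.35,.3,.25,.2,.15,.1,.075,.05,.03,.015,0)]
print(np.array(P).round(4)); print(np.diff(P,axis=0).round(4))
```

```text
[[0.5504 0.0513 0.3928]
 [0.5436 0.0492 0.385 ]
 [0.5385 0.0477 0.3784]
 [0.5336 0.0462 0.3716]
 [0.5292 0.0448 0.3645]
 [0.525  0.0436 0.3571]
 [0.5212 0.0424 0.3496]
 [0.5178 0.0414 0.3419]
 [0.5147 0.0404 0.334 ]
 [0.5121 0.0396 0.3259]
 [0.5098 0.0389 0.3178]
 [0.5079 0.0384 0.3095]
 [0.5064 0.0379 0.3011]
 [0.5058 0.0377 0.2969]
 [0.5053 0.0376 0.2927]
 [0.505  0.0375 0.2893]
 [0.5048 0.0374 0.2867]
 [0.5047 0.0374 0.2842]]
[[-0.0068 -0.0021 -0.0078]
 [-0.0051 -0.0016 -0.0066]
 [-0.0048 -0.0015 -0.0069]
 [-0.0045 -0.0014 -0.0071]
 [-0.0041 -0.0013 -0.0073]
 [-0.0038 -0.0012 -0.0075]
 [-0.0034 -0.001  -0.0077]
 [-0.003  -0.0009 -0.0079]
 [-0.0027 -0.0008 -0.008 ]
 [-0.0023 -0.0007 -0.0082]
 [-0.0019 -0.0006 -0.0083]
 [-0.0015 -0.0005 -0.0084]
 [-0.0006 -0.0002 -0.0042]
 [-0.0005 -0.0001 -0.0042]
 [-0.0003 -0.0001 -0.0034]
 [-0.0002 -0.0001 -0.0025]
 [-0.0002 -0.     -0.0025]]
```

{"fn": "carry_out", "kwargs": {"rows": [{"dx":0,"dy":0,"dz":0.035,"roll":0,"hand":0},{"dx":0,"dy":0,"dz":0.02,"roll":-0.1,"hand":0},{"dx":0,"dy":0,"dz":0,"roll":-0.122,"hand":0},{"dx":0,"dy":0,"dz":0,"roll":-0.122,"hand":0},{"dx":0,"dy":0,"dz":0,"roll":-0.122,"hand":0},{"dx":0,"dy":0,"dz":0,"roll":-0.122,"hand":0},{"dx":0,"dy":0,"dz":0,"roll":-0.122,"hand":0},{"dx":0,"dy":0,"dz":0,"roll":-0.122,"hand":0},{"dx":0,"dy":0,"dz":0,"roll":-0.122,"hand":0},{"dx":0,"dy":0,"dz":0,"roll":-0.122,"hand":0}], "grip_force": 20}}

```text
t: 0.98
position: [0.625, 0.0, 0.4594]
ee_rot: [-180.0, 0.0, 28.0]
ft_force: [0.2, -1.0, 0.4]
gripper_width: 0.326
grasp_force: 0.0
```

{"fn": "carry_out", "kwargs": {"rows": [{"dx":-0.025,"dy":0.0171,"dz":0,"roll":-0.1,"hand":0},{"dx":-0.025,"dy":0.0171,"dz":0,"roll":-0.093,"hand":0},{"dx":-0.0246,"dy":0.0171,"dz":0,"roll":0,"hand":0},{"dx":0,"dy":0,"dz":-0.02,"roll":0,"hand":0},{"dx":0,"dy":0,"dz":-0.02,"roll":0,"hand":0},{"dx":0,"dy":0,"dz":-0.01,"roll":0,"hand":0},{"dx":0,"dy":0,"dz":-0.005,"roll":0,"hand":0},{"dx":0,"dy":0,"dz":0,"roll":0,"hand":0},{"dx":0,"dy":0,"dz":0,"roll":0,"hand":0},{"dx":0,"dy":0,"dz":0,"roll":0,"hand":0}]}}

```text
t: 1.82
position: [0.5508, 0.0511, 0.4057]
ee_rot: [180.0, -0.1, 17.3]
ft_force: [0.8, 0.2, -1.1]
gripper_width: 0.003
grasp_force: 0.0
```

Run:
```python
from h import *
a,_=shot('side','d2');b,_=shot('scene','s2')
A=cv2.resize(a[90:330,180:380],None,fx=2,fy=2,interpolation=cv2.INTER_CUBIC);B=cv2.resize(b[125:365,190:390],None,fx=2,fy=2,interpolation=cv2.INTER_CUBIC)
cv2.imwrite('pics/c2.png',np.hstack([A,B])[:,:,::-1]);print(r.state()['ft_force'],r.state()['gripper_width'])
```

```text
[ 0.99387263  0.21468933 -0.82786651] 0.007009055306769611
```

View pics/c2.png

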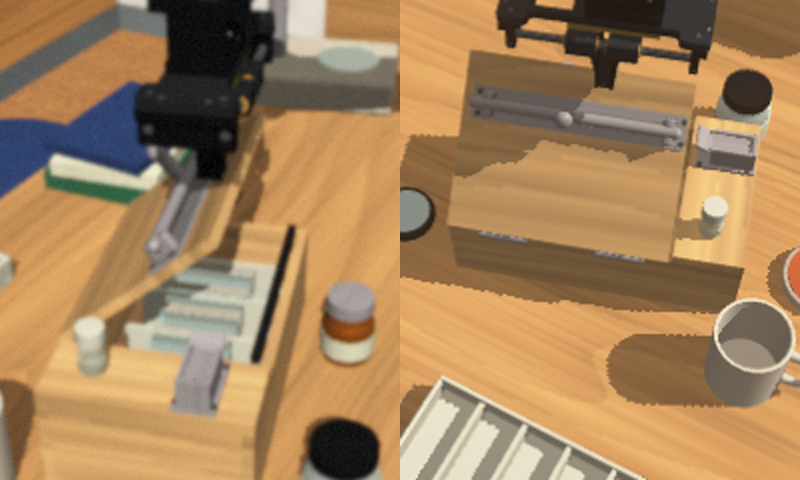

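The closed fingertips sit just above the lid's bare front strip, clear of the knob at scene-crop (565,118). Following the arc down.

{"fn": "carry_out", "kwargs": {"rows": [{"dx":0,"dy":0,"dz":-0.007},{"dx":0,"dy":0,"dz":-0.005},{"dx":-0.0068,"dy":-0.0021,"dz":-0.0078},{"dx":-0.0051,"dy":-0.0016,"dz":-0.0066},{"dx":-0.0048,"dy":-0.0015,"dz":-0.0069},{"dx":-0.0045,"dy":-0.0014,"dz":-0.0071},{"dx":-0.0041,"dy":-0.0013,"dz":-0.0073},{"dx":0,"dy":0,"dz":0},{"dx":0,"dy":0,"dz":0},{"dx":0,"dy":0,"dz":0}]}}

```text
validation failed for argument at $.ro...
```

```bash
python3 -c "
from h import *
print(r.state()['ft_force'],r.state()['position'])"
```

```text
[ 0.99387263  0.21468933 -0.82786651] [0.550717   0.05121128 0.40563498]
```

All five fields seem to be required.

{"fn": "carry_out", "kwargs": {"rows": [{"dx":0,"dy":0,"dz":-0.007,"roll":0,"hand":0},{"dx":0,"dy":0,"dz":-0.005,"roll":0,"hand":0},{"dx":-0.0068,"dy":-0.0021,"dz":-0.0078,"roll":0,"hand":0},{"dx":-0.0051,"dy":-0.0016,"dz":-0.0066,"roll":0,"hand":0},{"dx":-0.0048,"dy":-0.0015,"dz":-0.0069,"roll":0,"hand":0},{"dx":-0.0045,"dy":-0.0014,"dz":-0.0071,"roll":0,"hand":0},{"dx":-0.0041,"dy":-0.0013,"dz":-0.0073,"roll":0,"hand":0},{"dx":0,"dy":0,"dz":0,"roll":0,"hand":0},{"dx":0,"dy":0,"dz":0,"roll":0,"hand":0},{"dx":0,"dy":0,"dz":0,"roll":0,"hand":0}]}}

```text
t: 2.75
position: [0.5252, 0.0435, 0.3573]
ee_rot: [180.0, -0.0, 17.3]
ft_force: [-0.4, -0.3, -0.6]
gripper_width: 0.005
grasp_force: 0.0
```

{"fn": "carry_out", "kwargs": {"rows": [{"dx":-0.0038,"dy":-0.0012,"dz":-0.0075,"roll":0,"hand":0},{"dx":-0.0034,"dy":-0.001,"dz":-0.0077,"roll":0,"hand":0},{"dx":-0.003,"dy":-0.0009,"dz":-0.0079,"roll":0,"hand":0},{"dx":-0.0027,"dy":-0.0008,"dz":-0.008,"roll":0,"hand":0},{"dx":-0.0012,"dy":-0.0004,"dz":-0.0041,"roll":0,"hand":0},{"dx":-0.0011,"dy":-0.0003,"dz":-0.0041,"roll":0,"hand":0},{"dx":-0.001,"dy":-0.0003,"dz":-0.0041,"roll":0,"hand":0},{"dx":-0.0009,"dy":-0.0003,"dz":-0.0042,"roll":0,"hand":0},{"dx":-0.0008,"dy":-0.0003,"dz":-0.0042,"roll":0,"hand":0},{"dx":-0.0007,"dy":-0.0002,"dz":-0.0042,"roll":0,"hand":0}]}}

```text
t: 3.58
position: [0.5065, 0.0377, 0.3007]
ee_rot: [180.0, -0.0, 17.3]
ft_force: [0.0, -0.2, 0.4]
gripper_width: 0.007
grasp_force: 0.1
```

Run:
```python
from h import *
print(r.state()['ft_force'])
a,_=shot('side','d3');b,_=shot('scene','s3')
A=cv2.resize(a[130:330,180:380],None,fx=2,fy=2,interpolation=cv2.INTER_CUBIC);B=cv2.resize(b[125:325,190:390],None,fx=2,fy=2,interpolation=cv2.INTER_CUBIC)
cv2.imwrite('pics/c3.png',np.hstack([A,B])[:,:,::-1])
```

```text
[ 0.04041145 -0.23544222  0.38839914]
```

View pics/c3.png

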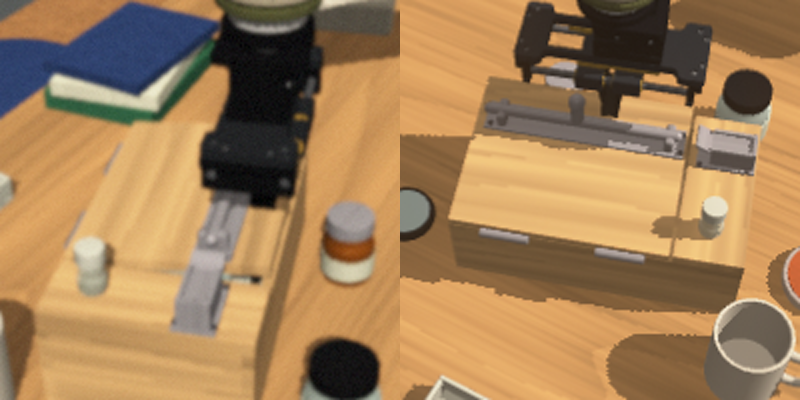

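The lid has followed to nearly shut: it looks close to level in both views, and the knob stands at scene-crop (577,105), clear. Now onto the seal in small steps.

{"fn": "carry_out", "kwargs": {"rows": [{"dx":-0.0006,"dy":-0.0002,"dz":-0.0042,"roll":0,"hand":0},{"dx":-0.0005,"dy":-0.0001,"dz":-0.0042,"roll":0,"hand":0},{"dx":-0.0003,"dy":-0.0001,"dz":-0.002,"roll":0,"hand":0},{"dx":0,"dy":0,"dz":-0.0015,"roll":0,"hand":0},{"dx":0,"dy":0,"dz":-0.001,"roll":0,"hand":0},{"dx":0,"dy":0,"dz":-0.001,"roll":0,"hand":0},{"dx":0,"dy":0,"dz":-0.001,"roll":0,"hand":0},{"dx":0,"dy":0,"dz":0,"roll":0,"hand":0},{"dx":0,"dy":0,"dz":0,"roll":0,"hand":0},{"dx":0,"dy":0,"dz":0,"roll":0,"hand":0}]}}

```text
t: 4.52
position: [0.5051, 0.0372, 0.2864]
ee_rot: [180.0, -0.0, 17.3]
ft_force: [-0.9, -0.5, 5.4]
gripper_width: 0.005
grasp_force: 2.7
```

{"fn": "carry_out", "kwargs": {"rows": [{"dx":0,"dy":0,"dz":-0.0007,"roll":0,"hand":0},{"dx":0,"dy":0,"dz":-0.0007,"roll":0,"hand":0},{"dx":0,"dy":0,"dz":-0.0006,"roll":0,"hand":0},{"dx":0,"dy":0,"dz":0,"roll":0,"hand":0},{"dx":0,"dy":0,"dz":0,"roll":0,"hand":0},{"dx":0,"dy":0,"dz":0,"roll":0,"hand":0},{"dx":0,"dy":0,"dz":0,"roll":0,"hand":0},{"dx":0,"dy":0,"dz":0,"roll":0,"hand":0},{"dx":0,"dy":0,"dz":0,"roll":0,"hand":0},{"dx":0,"dy":0,"dz":0,"roll":0,"hand":0}]}}

```text
t: 5.35
position: [0.5051, 0.0373, 0.2846]
ee_rot: [180.0, 0.0, 17.3]
ft_force: [-4.1, -1.5, 8.0]
gripper_width: 0.005
grasp_force: 4.3
```

{"fn": "carry_out", "kwargs": {"rows": [{"dx":0,"dy":0,"dz":-0.0005,"roll":0,"hand":0},{"dx":0,"dy":0,"dz":-0.0005,"roll":0,"hand":0},{"dx":0,"dy":0,"dz":0,"roll":0,"hand":0},{"dx":0,"dy":0,"dz":0,"roll":0,"hand":0},{"dx":0,"dy":0,"dz":0,"roll":0,"hand":0},{"dx":0,"dy":0,"dz":0,"roll":0,"hand":0},{"dx":0,"dy":0,"dz":0,"roll":0,"hand":0},{"dx":0,"dy":0,"dz":0,"roll":0,"hand":0},{"dx":0,"dy":0,"dz":0,"roll":0,"hand":0},{"dx":0,"dy":0,"dz":0,"roll":0,"hand":0}]}}

```text
t: 6.18
position: [0.505, 0.0373, 0.2844]
ee_rot: [-180.0, -0.0, 17.3]
ft_force: [-7.5, -0.7, 17.6]
gripper_width: 0.002
grasp_force: 8.8
```

The force rises stiffly at z 0.2844, so the lid is fully down. I'll lift off, then hover behind the knob and look.

{"fn": "carry_out", "kwargs": {"rows": [{"dx":0,"dy":0,"dz":0.004,"roll":0,"hand":0},{"dx":0,"dy":0,"dz":0.006,"roll":0,"hand":0},{"dx":0,"dy":0,"dz":0.03,"roll":0,"hand":0},{"dx":0,"dy":0,"dz":0.03,"roll":0,"hand":0},{"dx":0,"dy":0,"dz":0.03,"roll":0,"hand":0},{"dx":0.0164,"dy":-0.0189,"dz":0,"roll":0,"hand":0},{"dx":0.0164,"dy":-0.0189,"dz":0,"roll":0,"hand":0},{"dx":0.0163,"dy":-0.019,"dz":0,"roll":0,"hand":0},{"dx":0,"dy":0,"dz":0,"roll":0,"hand":0},{"dx":0,"dy":0,"dz":0,"roll":0,"hand":0}]}}

```text
t: 7.02
position: [0.5545, -0.0206, 0.3827]
ee_rot: [180.0, 0.1, 17.2]
ft_force: [0.1, 1.2, 0.1]
gripper_width: 0.005
grasp_force: 0.0
```

Run:
```python
from h import *
print(r.state()['position'],r.state()['ft_force'])
a,_=shot('side','d4');b,_=shot('scene','s4');c,p=shot('wrist','w4')
A=cv2.resize(a[150:350,180:380],None,fx=2,fy=2,interpolation=cv2.INTER_CUBIC);B=cv2.resize(b[125:325,190:390],None,fx=2,fy=2,interpolation=cv2.INTER_CUBIC)
cv2.imwrite('pics/c4.png',np.hstack([A,B])[:,:,::-1])
```

```text
[ 0.55451368 -0.02059504  0.38271144] [0.08935953 1.23723283 0.12552512]
```

View pics/c4.png

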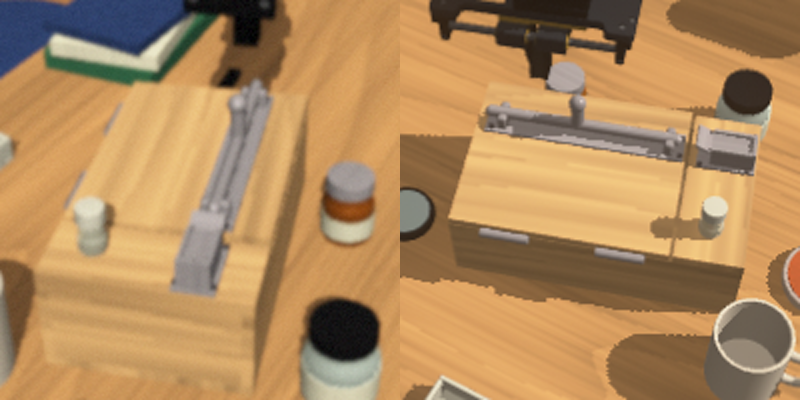

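View pics/w4.png

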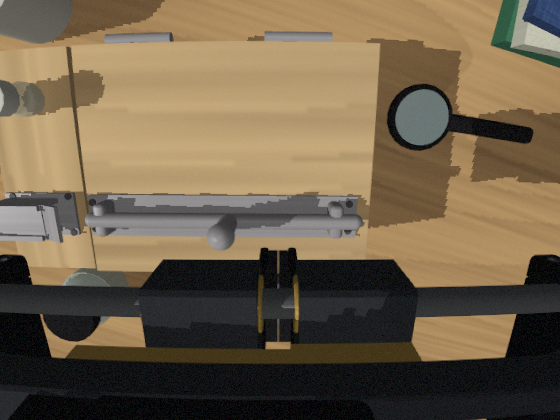

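The lid lies shut. The knob head appears at scene (278.5,176.5), side (299,201.5) and wrist (221,236), and the lens, jars and vial haven't moved. Triangulating the knob.

Run:
```python
from fit import *
pw=eyes.camera_params('wrist'); O=[(ps,(278.5,176.5)),(pd,(299,201.5)),(pw,(221,236))]
for i,j in((0,1),(0,2),(1,2)): print(two(*O[i],*O[j]))
for p,u in O: print(onz(p,*u,.159))
q=np.array([.5756,.0464,.2951])
for y in(-.0196,): print('pred',W(q,lidpt(.03,.13,y,.053)), W(q,lidpt(.03,.13,y,.041)))
x=onz(pw,221,236,.159); C,S=np.cos(q[2]),np.sin(q[2]); d=x-[.5756,.0464,0]; print('case',C*d[0]+S*d[1],-S*d[0]+C*d[1])
t=r.state()['position']; d=t-[.5756,.0464,0]; print('tool case',C*d[0]+S*d[1],-S*d[0]+C*d[1])
for u in((100,222),(355,222)): print(onz(pw,*u,.128))
```

```text
(array([0.54384646, 0.01670552, 0.15917702]), np.float64(0.002589017969003668))
(array([0.54368233, 0.01648651, 0.15624741]), np.float64(0.0014088171659060982))
(array([0.5445298 , 0.01536909, 0.15889583]), np.float64(0.0019837790050128983))
[0.54486525 0.01776319 0.159     ]
[0.54389542 0.01455323 0.159     ]
[0.54543495 0.01593052 0.159     ]
pred [0.54489345 0.01658044 0.15887107] [0.54454906 0.01647575 0.14687647]
case -0.037722718743853134 -0.020379312380636797
tool case -0.03969676760235519 -0.055884150931002116
[0.51607849 0.10816046 0.128     ]
[ 0.57293185 -0.07358337  0.128     ]
```

The knob is at case (-39, -20) mm and the tool 36 mm behind it, about 14 mm clear. Lowering beside the rod, then approaching.

{"fn": "carry_out", "kwargs": {"rows": [{"dx":0,"dy":0,"dz":-0.025,"roll":0,"hand":0},{"dx":0,"dy":0,"dz":-0.02,"roll":0,"hand":0},{"dx":0,"dy":0,"dz":-0.01,"roll":0,"hand":0},{"dx":0,"dy":0,"dz":-0.01,"roll":0,"hand":0},{"dx":-0.0012,"dy":0.0038,"dz":0,"roll":0,"hand":0},{"dx":-0.0012,"dy":0.0038,"dz":0,"roll":0,"hand":0},{"dx":-0.0009,"dy":0.0029,"dz":0,"roll":0,"hand":0},{"dx":-0.0006,"dy":0.0019,"dz":0,"roll":0,"hand":0},{"dx":0,"dy":0,"dz":0,"roll":0,"hand":0},{"dx":0,"dy":0,"dz":0,"roll":0,"hand":0}]}}

```text
t: 8.0
position: [0.5504, -0.0069, 0.3188]
ee_rot: [180.0, -0.1, 17.3]
ft_force: [-0.1, 0.4, -0.5]
gripper_width: 0.002
grasp_force: 0.0
```

```bash
cat > st.py <<'E'
from h import *
s=r.state();t=s['position']; C,S=np.cos(.2951),np.sin(.2951); d=t-[.5756,.0464,0]; f=s['ft_force']
print('tool case mm',(C*d[0]+S*d[1])*1e3,(-S*d[0]+C*d[1])*1e3,t[2],'F along y',-S*f[0]+C*f[1],'x',C*f[0]+S*f[1],f[2],s['t'])
E
python3 st.py
```

```text
tool case mm -39.60771405623011 -43.706891004748 0.3187891439980687 F along y 0.4128011162619802 x 0.03698138106911247 -0.5038279030589222 8.0
```

{"fn": "carry_out", "kwargs": {"rows": [{"dx":-0.0006,"dy":0.0019,"dz":0,"roll":0,"hand":0},{"dx":-0.0006,"dy":0.0019,"dz":0,"roll":0,"hand":0},{"dx":-0.0006,"dy":0.0019,"dz":0,"roll":0,"hand":0},{"dx":-0.0006,"dy":0.0019,"dz":0,"roll":0,"hand":0},{"dx":-0.0006,"dy":0.0019,"dz":0,"roll":0,"hand":0},{"dx":-0.0006,"dy":0.0019,"dz":0,"roll":0,"hand":0},{"dx":-0.0006,"dy":0.0019,"dz":0,"roll":0,"hand":0},{"dx":-0.0006,"dy":0.0019,"dz":0,"roll":0,"hand":0},{"dx":0,"dy":0,"dz":0,"roll":0,"hand":0},{"dx":0,"dy":0,"dz":0,"roll":0,"hand":0}]}}

```text
t: 8.83
position: [0.5455, 0.0083, 0.3182]
ee_rot: [-180.0, 0.0, 17.3]
ft_force: [1.1, -0.7, -0.8]
gripper_width: 0.009
grasp_force: 0.7
```

```bash
python3 st.py
```

```text
tool case mm -39.92038081753627 -27.684107274037835 0.31817182282741685 F along y -0.966497688912765 x 0.8085241010823003 -0.7513980656329429 8.8333
```

{"fn": "carry_out", "kwargs": {"rows": [{"dx":-0.0003,"dy":0.001,"dz":0,"roll":0,"hand":0},{"dx":-0.0003,"dy":0.001,"dz":0,"roll":0,"hand":0},{"dx":-0.0003,"dy":0.001,"dz":0,"roll":0,"hand":0},{"dx":-0.0003,"dy":0.001,"dz":0,"roll":0,"hand":0},{"dx":-0.0003,"dy":0.001,"dz":0,"roll":0,"hand":0},{"dx":-0.0003,"dy":0.001,"dz":0,"roll":0,"hand":0},{"dx":-0.0003,"dy":0.001,"dz":0,"roll":0,"hand":0},{"dx":-0.0003,"dy":0.001,"dz":0,"roll":0,"hand":0},{"dx":-0.0003,"dy":0.001,"dz":0,"roll":0,"hand":0},{"dx":-0.0003,"dy":0.001,"dz":0,"roll":0,"hand":0}]}}

```text
t: 9.67
position: [0.5425, 0.0182, 0.3182]
ee_rot: [180.0, -0.0, 17.3]
ft_force: [1.6, -3.2, 0.7]
gripper_width: 0.007
grasp_force: 1.4
```

```bash
python3 st.py
```

```text
tool case mm -39.88910411593038 -17.31368796116811 0.31817633116120486 F along y -3.5530705677308205 x 0.6023326571319567 0.6541213483937385 9.6667
```

{"fn": "carry_out", "kwargs": {"rows": [{"dx":-0.0003,"dy":0.001,"dz":0,"roll":0,"hand":0},{"dx":-0.0003,"dy":0.001,"dz":0,"roll":0,"hand":0},{"dx":-0.0003,"dy":0.001,"dz":0,"roll":0,"hand":0},{"dx":-0.0003,"dy":0.001,"dz":0,"roll":0,"hand":0},{"dx":-0.0003,"dy":0.001,"dz":0,"roll":0,"hand":0},{"dx":-0.0003,"dy":0.001,"dz":0,"roll":0,"hand":0},{"dx":-0.0003,"dy":0.001,"dz":0,"roll":0,"hand":0},{"dx":-0.0003,"dy":0.001,"dz":0,"roll":0,"hand":0},{"dx":-0.0003,"dy":0.001,"dz":0,"roll":0,"hand":0},{"dx":-0.0003,"dy":0.001,"dz":0,"roll":0,"hand":0}]}}

```text
t: 10.5
position: [0.5395, 0.0282, 0.3181]
ee_rot: [180.0, 0.0, 17.3]
ft_force: [2.2, -2.7, -1.2]
gripper_width: 0.005
grasp_force: 1.4
```

```bash
python3 st.py
python3 - <<'E'
from h import *
a,_=shot('side','d5');b,_=shot('scene','s5')
A=cv2.resize(a[150:350,180:380],None,fx=2,fy=2,interpolation=cv2.INTER_CUBIC);B=cv2.resize(b[125:325,190:390],None,fx=2,fy=2,interpolation=cv2.INTER_CUBIC)
cv2.imwrite('pics/c5.png',np.hstack([A,B])[:,:,::-1])
E
```

```text
tool case mm -39.87759538095331 -6.9020114732371765 0.3181487055938442 F along y -3.19802164600509 x 1.3156985476808534 -1.1640581283996267 10.5
```

View pics/c5.png

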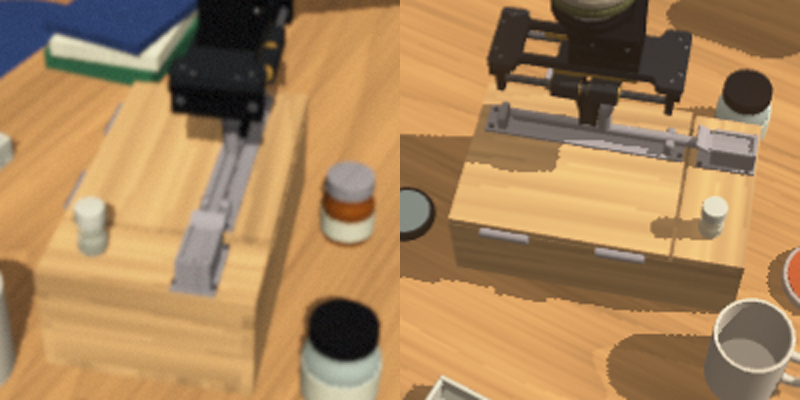

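The picture shows the tip entering the keeper's mouth at scene-crop (692,142), and the vial is untouched. The lip ride comes next.

{"fn": "carry_out", "kwargs": {"rows": [{"dx":-0.0003,"dy":0.001,"dz":0,"roll":0,"hand":0},{"dx":-0.0003,"dy":0.001,"dz":0,"roll":0,"hand":0},{"dx":-0.0003,"dy":0.001,"dz":0,"roll":0,"hand":0},{"dx":-0.0003,"dy":0.001,"dz":0,"roll":0,"hand":0},{"dx":-0.0003,"dy":0.001,"dz":0,"roll":0,"hand":0},{"dx":-0.0003,"dy":0.001,"dz":0,"roll":0,"hand":0},{"dx":-0.0003,"dy":0.001,"dz":0,"roll":0,"hand":0},{"dx":-0.0003,"dy":0.001,"dz":0,"roll":0,"hand":0},{"dx":-0.0003,"dy":0.001,"dz":0,"roll":0,"hand":0},{"dx":-0.0003,"dy":0.001,"dz":0,"roll":0,"hand":0}]}}

```text
t: 11.43
position: [0.5373, 0.0341, 0.318]
ee_rot: [179.7, -0.0, 17.0]
ft_force: [8.8, -19.7, -6.5]
gripper_width: 0.002
grasp_force: 9.9
```

```bash
python3 st.py
```

```text
tool case mm -40.22623481949306 -0.6511968216540345 0.3180184768600893 F along y -21.407491943560025 x 2.6821705728920975 -6.532474986773798 11.4333
```

{"fn": "carry_out", "kwargs": {"rows": [{"dx":0,"dy":0,"dz":-0.0005,"roll":0,"hand":0},{"dx":0,"dy":0,"dz":-0.0005,"roll":0,"hand":0},{"dx":0,"dy":0,"dz":-0.0005,"roll":0,"hand":0},{"dx":0,"dy":0,"dz":0,"roll":0,"hand":0},{"dx":-0.0001,"dy":0.0003,"dz":0,"roll":0,"hand":0},{"dx":0,"dy":0,"dz":0,"roll":0,"hand":0},{"dx":0,"dy":0,"dz":0,"roll":0,"hand":0},{"dx":0,"dy":0,"dz":0,"roll":0,"hand":0},{"dx":0,"dy":0,"dz":0,"roll":0,"hand":0},{"dx":0,"dy":0,"dz":0,"roll":0,"hand":0}]}}

```text
t: 12.27
position: [0.5366, 0.0359, 0.3167]
ee_rot: [179.8, 0.0, 17.1]
ft_force: [2.0, -12.7, -1.0]
gripper_width: 0.009
grasp_force: 6.0
```

```bash
python3 st.py
```

```text
tool case mm -40.342687062162454 1.3166494129531419 0.3166738680718172 F along y -12.78785170508958 x -1.7542588991539059 -1.02405831090394 12.2667
```

{"fn": "carry_out", "kwargs": {"rows": [{"dx":-0.0001,"dy":0.0004,"dz":-0.0002,"roll":0,"hand":0},{"dx":-0.0001,"dy":0.0004,"dz":-0.0002,"roll":0,"hand":0},{"dx":-0.0001,"dy":0.0004,"dz":-0.0002,"roll":0,"hand":0},{"dx":-0.0001,"dy":0.0004,"dz":-0.0002,"roll":0,"hand":0},{"dx":-0.0001,"dy":0.0004,"dz":-0.0002,"roll":0,"hand":0},{"dx":-0.0001,"dy":0.0004,"dz":-0.0002,"roll":0,"hand":0},{"dx":-0.0001,"dy":0.0004,"dz":-0.0002,"roll":0,"hand":0},{"dx":-0.0001,"dy":0.0004,"dz":-0.0002,"roll":0,"hand":0},{"dx":-0.0001,"dy":0.0004,"dz":-0.0002,"roll":0,"hand":0},{"dx":-0.0001,"dy":0.0004,"dz":-0.0002,"roll":0,"hand":0}]}}

```text
t: 13.1
position: [0.5354, 0.0413, 0.3152]
ee_rot: [179.9, 0.0, 17.2]
ft_force: [-1.2, -7.6, 5.6]
gripper_width: 0.003
grasp_force: 3.7
```

```bash
python3 st.py
```

```text
tool case mm -39.98554010906963 6.83743660690417 0.3152040996574572 F along y -6.963939878660488 x -3.3937712595714915 5.639289145917223 13.1
```

{"fn": "carry_out", "kwargs": {"rows": [{"dx":-0.0002,"dy":0.0006,"dz":0,"roll":0,"hand":0},{"dx":-0.0002,"dy":0.0006,"dz":0,"roll":0,"hand":0},{"dx":-0.0002,"dy":0.0006,"dz":0,"roll":0,"hand":0},{"dx":-0.0002,"dy":0.0006,"dz":0,"roll":0,"hand":0},{"dx":-0.0002,"dy":0.0006,"dz":0,"roll":0,"hand":0},{"dx":-0.0002,"dy":0.0006,"dz":0,"roll":0,"hand":0},{"dx":-0.0002,"dy":0.0006,"dz":0,"roll":0,"hand":0},{"dx":-0.0002,"dy":0.0006,"dz":0,"roll":0,"hand":0},{"dx":-0.0002,"dy":0.0006,"dz":0,"roll":0,"hand":0},{"dx":-0.0002,"dy":0.0006,"dz":0,"roll":0,"hand":0}]}}

```text
t: 13.93
position: [0.5335, 0.0473, 0.3152]
ee_rot: [179.9, -0.0, 17.2]
ft_force: [0.3, -9.0, 4.6]
gripper_width: 0.005
grasp_force: 4.6
```

```bash
python3 st.py
```

```text
tool case mm -39.99445544512343 13.054851083884685 0.315222320955063 F along y -8.673545059034119 x -2.304659679355467 4.581321816444689 13.9333
```

{"fn": "carry_out", "kwargs": {"rows": [{"dx":-0.0002,"dy":0.0005,"dz":0,"roll":0,"hand":0},{"dx":-0.0001,"dy":0.0005,"dz":0,"roll":0,"hand":0},{"dx":-0.0002,"dy":0.0005,"dz":0,"roll":0,"hand":0},{"dx":-0.0001,"dy":0.0005,"dz":0,"roll":0,"hand":0},{"dx":-0.0002,"dy":0.0005,"dz":0,"roll":0,"hand":0},{"dx":-0.0001,"dy":0.0005,"dz":0,"roll":0,"hand":0},{"dx":-0.0002,"dy":0.0005,"dz":0,"roll":0,"hand":0},{"dx":-0.0001,"dy":0.0005,"dz":0,"roll":0,"hand":0},{"dx":-0.0002,"dy":0.0005,"dz":0,"roll":0,"hand":0},{"dx":-0.0001,"dy":0.0005,"dz":0,"roll":0,"hand":0}]}}

```text
t: 14.77
position: [0.5326, 0.0498, 0.3154]
ee_rot: [179.7, -0.0, 17.1]
ft_force: [3.3, -17.4, 3.7]
gripper_width: 0.007
grasp_force: 9.3
```

```bash
python3 st.py
```

```text
tool case mm -40.160267441097304 15.740569696030263 0.3153568471083345 F along y -17.64243968853172 x -1.9190924955289819 3.6737314794197515 14.7667
```

{"fn": "carry_out", "kwargs": {"rows": [{"dx":0,"dy":0,"dz":0,"roll":0,"hand":0},{"dx":0,"dy":0,"dz":0,"roll":0,"hand":0},{"dx":-0.0001,"dy":0.0003,"dz":0,"roll":0,"hand":0},{"dx":0,"dy":0,"dz":0,"roll":0,"hand":0},{"dx":0,"dy":0,"dz":0,"roll":0,"hand":0},{"dx":0,"dy":0,"dz":0,"roll":0,"hand":0},{"dx":0,"dy":0,"dz":0,"roll":0,"hand":0},{"dx":0,"dy":0,"dz":0,"roll":0,"hand":0},{"dx":0,"dy":0,"dz":0,"roll":0,"hand":0},{"dx":0,"dy":0,"dz":0,"roll":0,"hand":0}]}}

```text
t: 15.6
position: [0.5326, 0.0498, 0.3154]
ee_rot: [179.7, -0.0, 17.0]
ft_force: [4.1, -16.9, 3.9]
gripper_width: 0.006
grasp_force: 9.2
```

```bash
python3 st.py
```

```text
tool case mm -40.18378805975838 15.79518338537134 0.315375890080104 F along y -17.394135414372684 x -1.0254326198366934 3.9229022160221096 15.6
```

The force holds at 17.4 N, about 9 N above the plateau. I'll back off gently and measure the knob's actual position to confirm this is the buffer and not the lip.

{"fn": "carry_out", "kwargs": {"rows": [{"dx":0.0009,"dy":-0.003,"dz":0,"roll":0,"hand":0},{"dx":0.0012,"dy":-0.004,"dz":0,"roll":0,"hand":0},{"dx":0.0024,"dy":-0.008,"dz":0,"roll":0,"hand":0},{"dx":0.003,"dy":-0.01,"dz":0,"roll":0,"hand":0},{"dx":0,"dy":0,"dz":0.02,"roll":0,"hand":0},{"dx":0,"dy":0,"dz":0.025,"roll":0,"hand":0},{"dx":0,"dy":0,"dz":0.02,"roll":0,"hand":0},{"dx":0,"dy":0,"dz":0,"roll":0,"hand":0},{"dx":0,"dy":0,"dz":0,"roll":0,"hand":0},{"dx":0,"dy":0,"dz":0,"roll":0,"hand":0}]}}

```text
t: 16.43
position: [0.5392, 0.0285, 0.3789]
ee_rot: [-180.0, 0.1, 17.3]
ft_force: [0.4, 0.1, -0.4]
gripper_width: 0.004
grasp_force: 0.0
```

```bash
python3 st.py
python3 - <<'E'
from fit import *
c,p=shot('wrist','w6'); b,_=shot('scene','s6'); d,_=shot('side','d6')
C,S=np.cos(.2951),np.sin(.2951)
cs=lambda x:(round(1e3*(C*(x[0]-.5756)+S*(x[1]-.0464)),1),round(1e3*(-S*(x[0]-.5756)+C*(x[1]-.0464)),1))
def m(new,old,box,off):
    u0,v0,u1,v1=box;T=cv2.imread(f'pics/{old}.png')[v0:v1,u0:u1]; N=cv2.imread(f'pics/{new}.png')
    _,s,_,l=cv2.minMaxLoc(cv2.matchTemplate(N,T,cv2.TM_CCOEFF_NORMED)); return (l[0]+off[0]-u0,l[1]+off[1]-v0),round(s,3)
u,s=m('w6','w4',(203,205,239,252),(221,236));print(u,s,cs(onz(p,*u,.155)))
u,s=m('s6','s4',(271,168,286,190),(278.5,176.5));print(u,s,cs(onz(ps,*u,.155)))
u,s=m('d6','d4',(291,193,307,218),(299,201.5));print(u,s,cs(onz(pd,*u,.155)))
E
```

```text
tool case mm -40.04696149108479 -6.510145382727749 0.37890545749982096 F along y -0.03692436766059777 x 0.41164918617689633 -0.36339397923612177 16.4333
(222, 237) 0.977 (np.float64(-38.8), np.float64(28.3))
(301.5, 180.5) 0.888 (np.float64(-39.7), np.float64(29.6))
(294, 217.5) 0.755 (np.float64(-39.8), np.float64(25.2))
```

The knob has moved 48.7 mm, well past the strap (42 mm), so the 8.7 N rise was the buffer. The bolt stayed put and the arm is clear, so I'm handing in.

```bash
python3 -c "
from station import r
print(r.sign_off())"
```

```text
the job is handed in; nothing more can be done
None
```

I shut the lid on its seal and pushed the bolt about 49 mm into the keeper, where the push rose about 9 N against the buffer (17.6 N when read, 21.4 N at most on the way). The bolt was still home once the arm was clear, no other object was seen to move, and the job is handed in with no verdict shown.

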